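Slide a brass blank under the leaf spring of a sprung jig

TASK

Load the brass blank into the sprung marking-out jig: with your fingertips on the blue film at its rear, press the blank down hard against the sprung platen and, keeping it pressed, slide it along the channel, under the crossbar and its blued leaf spring, until its front edge is fully home against the end stop. Then take your hand away, so that the jig holds the blank by itself. Do not lift or tip the blank, and leave the other things on the bench where they are.

Things in the scene. Friction and masses are not known exactly. Their poses are not given: they have to be found in the camera images.
- jig: jig fixed to the bench: aluminium base 250 x 104 x 10 mm, channel 53 mm wide between dark steel rails 15 mm wide, rail tops 29 mm above the bench. Origin: centre of the base's underside, z = 0. x axis: feed direction along the channel, from its open end (x = -125 mm) to the crossbar (45 to 57 mm), leaf spring (57 to 106 mm) and stop (face at 110 mm); z up. It stands turned: read its orientation.
- blank: brass blank 120 x 50 x 4 mm, 0.2 kg, long side along the channel, loose on the platen. Matt blue film on the rear 53 mm of its top grips fingertips (friction drives it); bare brass is slippery. Origin: centre of its underside; x as the jig's. Start: top 30 mm above the bench, front edge 10 to 35 mm before the crossbar. Home: origin at the jig's x = 50 mm, rear 55 mm open before the crossbar.
- platen (a joint): how far the sprung platen under the blank is pressed, m: 0 up, 0.009 at the bottom; it sinks straight without tilting. Pressing the blank takes about 6 N to start, 11 N at 4 mm, 13 N at 6 mm, 17 N at the bottom. Once the blank is home and let go it rises against the crossbar and the platen stays about 0.004 down.
- leaf (a joint): angle, rad, by which the blued spring-steel leaf (26 mm wide, sloping down from the crossbar towards the stop) is bent up: 0 free, about 0.16 when it rides on the blank held in the jig. It bears on the blank with some 2 to 6 N.
- crossbar (a point): middle of the lower edge of the crossbar's entry face, 26 mm above the bench: the blank at rest is 4 mm too high and passes under only while pressed more than 4 mm down (5 to 7 mm is best). The steel bar spans the channel; its top is 34 mm, its screw heads 41 mm above the bench. Fingers set 25 to 35 mm from the blank's rear edge stay clear of it.
- stop_face (a point): middle of the end stop's face, 26 mm above the bench (the stop is 30 mm tall); the blank's front edge ends against it
- offcut: brass offcut, 56 x 40 x 3 mm with a round hole, flat on the bench left of the jig; to be left alone
- nickel_plate: pale nickel plate, 80 x 40 x 4 mm, flat on the bench right of the jig; to be left alone
- loupe: black eye loupe, 33 mm across, 34 mm tall, standing on the bench right of the jig; to be left alone
- findings_jar: small jar with red cap, 52 mm across, 62 mm tall, at the left; to be left alone
- saw_frame: piercing saw with wooden handle, lying flat at the left, about 280 x 100 x 28 mm; to be left alone
- file: flat steel file, 195 x 16 x 5 mm, lying at the right; to be left alone
- rule: steel rule, 220 x 24 x 1.5 mm, lying at the right; to be left alone
- hammer: hammer, 220 mm long, lying at the right; to be left alone
Things that resemble listed ones, but are neither listed nor needed, are in the scene too. Leave any purple look-alike of the blank alone.

How it is judged (in metres and radians):
On the way, in this order (a step that is already met when the one before it is completed fails the run):
1. fingers press the blank down more than 3 mm while it is still before the crossbar (contact force between the fingers and blank above 3 N and value of joint platen above 0.003 m and x of blank in the frame of jig below -0.01 m), for 0.1 s.
2. the pressed blank is slid under the crossbar with the fingers still pressing (contact force between the fingers and blank above 3 N and value of joint platen above 0.003 m and x of blank in the frame of jig between 0.005 and 0.045 m), for 0.1 s.
At the end, for the whole second after the job is handed in: The blank lies at rest, flat (within 0.05 rad) and within 3.5 mm of the end stop, held under the crossbar by the jig alone: the platen 3 to 6 mm down, the leaf spring bent up by more than 0.08 rad and bearing on the blank (x of blank in the frame of jig above 0.0465 m and z of blank in the frame of jig below 0.024 m and angle between blank's own z axis and vertical below 0.05 rad and value of joint platen between 0.003 and 0.006 m and value of joint leaf above 0.08 rad and contact force between leaf and blank above 0.5 N and linear speed of blank below 0.005 m/s); the robot touches nothing.
It fails at once if the blank is lifted more than 7 mm above its resting height in the jig (z of blank in the frame of jig above 0.033 m).
It fails at once if the blank is tipped by more than 0.2 rad (angle between blank's own z axis and vertical above 0.2 rad).
It fails at once if another thing on the bench is shifted by more than 20 mm (distance of any of offcut, nickel_plate, loupe, findings_jar, saw_frame, file, rule, hammer from where it was at the start of the episode above 0.02 m).
It also fails if it takes over 35 s, if anything falls off the work surface, if the arm or the gripper's body presses on something with over 40 N, if the wrist force passes 120 N, or if a joint passes its speed limit or range.

ROBOT

A 6-joint arm with a two-finger parallel gripper is mounted at the origin on the work surface. World frame = base frame: x ahead of the robot, y to its left, z up, the work surface at z = 0. Lengths are in mm, angles in rad, forces in N, time in s.
With the tool pointing down it reaches from about 300 to 775 mm from the base axis. Payload 14.6 kg.
Tool frame: the origin (TCP) lies between the finger pads; the fingertips stand 22 mm ahead of it and the grasp point (between the pads) lies 3 mm ahead of it (manip.tcp_to_tips is the distance from the TCP to the fingertips, in mm); y points along the fingers, z is the direction in which the jaws open and shut, and the axes are right-handed (so a half turn about y gives the same grasp; the last joint's range is limited). The gripper opens to 94 mm and grips with 3 to 60 N. Pads are 16 mm wide; open, the fingers measure 119 mm over their backs; the gripper's body (75 mm by 177 mm) begins 78 mm behind the grasp point.
Start: joints at [-1.221, 0.3, 1.521, -0, 1.321, -0.067], TCP at [222.652, -502.907, 201.846] pointing down, gripper open.
Joint ranges: [-3.03, 3.03], [-0.79, 2.21], [0.23, 2.52], [-1.04, 4.18], [0, 3.07], [-2.55, 2.55]. Speed limits (rad/s): [2.22, 2.22, 2.57, 3.14, 3.14, 3.14].

INTERFACE

Orientations are given as [roll, pitch, yaw] about the fixed x, y, z axes, in that order (R = Rz(yaw) Ry(pitch) Rx(roll)).
In Python, from cell import manip gives the robot as it stands.
- The arm moves only by the shell command python3 -m jog 'ROWS' [OPENING] [FORCE]. ROWS is JSON, one flat list of numbers, 6 for each row, row after row: the shift along the tool's x, y, z in mm, then the turn, a rotation vector about the tool's x, y, z in degrees. A call has 1 to 10 rows; each row is the pose to reach, as a shift and turn from the pose commanded when the call began, along the tool's axes at that moment; what a row does not reach only later rows make up. A row lasts 1/12 s, in which the tool goes at most 41.7 mm and 7.16 degrees, less where a joint would pass 70% of its speed; a pose out of reach is approached as far as the arm can. A call with a gripper value outside its range is refused whole. OPENING is the finger opening in mm, from 0 to 94, set as the call begins (- or left out, the last holds). The fingers move at their own pace and stop on an object; FORCE is the grip in N (left out, the last holds). Time passes only in rows, so rows that repeat a pose let the fingers close. It gives the time, the measured TCP pose, the force and the opening at its end, in the units of the state.
- manip.read_state(): the state, without advancing time (a new reading comes with each control period).
- manip.camera(name): name is "scene" or "top"; returns a dict with "img" (400x640x3 uint8, red, green, blue), "intrinsics" (3x3 intrinsics, pixels), "origin" and "orientation" of the camera in the world. Camera axes: x right, y down, z forward; pixel columns grow to the right and rows downward; lengths in mm; the calibration is good to about 2 mm. A picture is of the moment at which its call begins. There is no depth.
- manip.sign_off(): hands the job in, once; it reports no verdict.
Trained networks look in a picture, given as the dict that the camera call returned (one of the last four; its "shot" number tells which), for a name from the list of things; names that differ only in an ending like _2 or _b are one class to them, and where a whole thing is asked for, a point or a joint stands for the part that bears it (a point fixed in the world has none). Each returns a list of dicts, best first, with "score" (0 to 1); they miss things now and then, are a little off and sometimes report something else, mostly with a low value. They report only what shows in the picture. A call takes as long as a camera call. They do not tell look-alikes from the thing itself.
- manip.masks_of(thing, picture): "pixels" (400x640 bool, what is visible of it) and "xy" ([column, row] in pixels, amid what is visible of it).
- manip.tip_of(thing, picture): "xy" ([column, row] in pixels: a listed point, or the origin of a listed thing).
The state is a dict: "clock": time; "joints": joint angles; "qd": joint speeds; "effort": joint torques, N m; "eef_pos": TCP position; "eef_rot": TCP orientation; "wrist_force": force on the tool from outside, world axes, zero at the start; "moment": the same for the moment, N m; "finger_gap": finger opening in mm.
Only numpy, scipy, OpenCV 4.12 (cv2) and the standard library are available. Lean on these libraries where they do the work, as an engineer would, in place of code of your own. Each camera call takes 0.05 s, during which the arm holds its last target.

## Working session

There is one attempt and no reset: what is moved stays moved. The work goes in short steps, Python scripts to look and compute and a shell command to move; the robot and the scene stay as the last step left them, time stands still between calls to the robot, and variables do not carry over. Pictures are saved under pics/ and viewed, and the job is handed in when it is done.

```bash
mkdir -p pics; ls; python3 - <<'E'
from cell import manip
import cv2
s=manip.read_state()
for k,v in s.items(): print(k,v)
for n in("top","scene"):
    p=manip.camera(n); cv2.imwrite(f"pics/{n}0.png",p["img"][:,:,::-1])
    print(n,p["intrinsics"],p["origin"],p["orientation"],p["shot"])
    for t in("jig","blank","platen","leaf","crossbar","stop_face"):
        try:
            r=manip.tip_of(t,p); print(t,"tip",[(a["xy"],round(a["score"],2)) for a in r])
        except Exception as e: print(t,e)
        try:
            r=manip.masks_of(t,p); print(t,"mask",[(a["xy"],int(a["pixels"].sum()),round(a["score"],2)) for a in r])
        except Exception as e: print(t,e)
print(manip.tcp_to_tips)
E
```

```text
pics
clock 0.0
joints [-1.22058292e+00  3.00511178e-01  1.52156857e+00 -1.71357563e-05
  1.32067846e+00 -6.65996665e-02]
qd [ 2.20803859e-03  2.80578011e-03 -7.02326738e-04 -5.62885634e-04
  9.51000187e-05  2.05180818e-04]
effort [ 5.93475361e-04 -5.31803620e+01 -3.52735698e+01  7.08882906e-02
  2.44696724e-02 -6.50537595e-05]
eef_pos [ 222.57150067 -502.67189532  201.26963565]
eef_rot [-1.57196040e+00  6.10070756e-05 -2.72477537e+00]
wrist_force [ 0.39882045  0.34673934 -0.65651101]
moment [ 0.04511611 -0.05098974 -0.03217806]
finger_gap 94.1024365227684
top [[447.20498344   0.         314.71589446]
 [  0.         447.20498344 192.60781654]
 [  0.           0.           1.        ]] [ 253.15715629  -12.01738858 1489.48972665] [-2.96263673 -0.00413537 -1.5614171 ] 1
jig tip [([297.8, 190.2], 0.65)]
jig mask [([293.3, 181.2], 1727, 0.96)]
blank tip [([350.2, 231.5], 0.93), ([243.1, 166.7], 0.85), ([301.1, 203.8], 0.82), ([242.7, 244.1], 0.57)]
blank mask [([350.5, 234.2], 537, 0.95), ([242.6, 246.6], 566, 0.95), ([301.4, 201.2], 584, 0.83), ([244.8, 170.2], 518, 0.69)]
platen it knows
[... 985 characters left out ...]
 ([403.5, 226.0], 0.9), ([266.5, 181.5], 0.71)]
blank mask [([267.0, 183.6], 497, 0.85), ([327.0, 192.9], 583, 0.83), ([386.3, 162.2], 467, 0.69), ([408.5, 225.1], 729, 0.62), ([487.7, 226.9], 550, 0.38)]
platen it knows: blank, crossbar, file, findings_jar, hammer, jig, loupe, nickel_plate, offcut, rule, saw_frame, stop_face
platen mask [([338.9, 225.4], 410, 0.97)]
leaf it knows: blank, crossbar, file, findings_jar, hammer, jig, loupe, nickel_plate, offcut, rule, saw_frame, stop_face
leaf mask []
crossbar tip [([341.3, 221.7], 0.83)]
crossbar mask [([337.9, 223.4], 2297, 0.87)]
stop_face tip [([349.4, 237.2], 0.97), ([463.6, 170.1], 0.69)]
stop_face mask [([336.7, 218.9], 2309, 0.63)]
22.0
```

```bash
python3 - <<'E'
import cv2
a=cv2.imread("pics/top0.png"); b=cv2.imread("pics/scene0.png")
cv2.imwrite("pics/top0c.png",cv2.resize(a[130:270,200:400],None,fx=4,fy=4,interpolation=cv2.INTER_CUBIC))
cv2.imwrite("pics/scene0c.png",cv2.resize(b[140:280,230:430],None,fx=4,fy=4,interpolation=cv2.INTER_CUBIC))
E
```

```text
(no output)
```

View pics/top0.png

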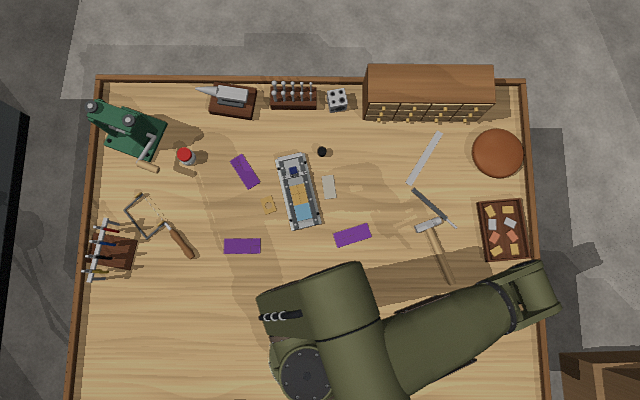

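View pics/scene0.png

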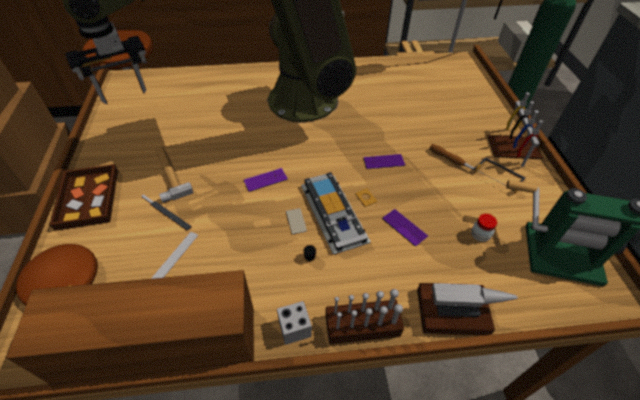

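```bash
ls pics
```

```text
scene0.png
scene0c.png
top0.png
top0c.png
```

View pics/top0c.png

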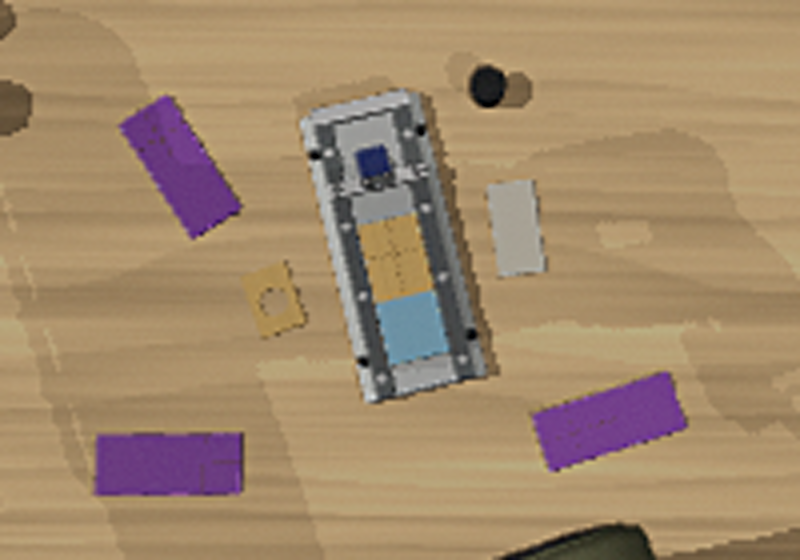

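View pics/scene0c.png

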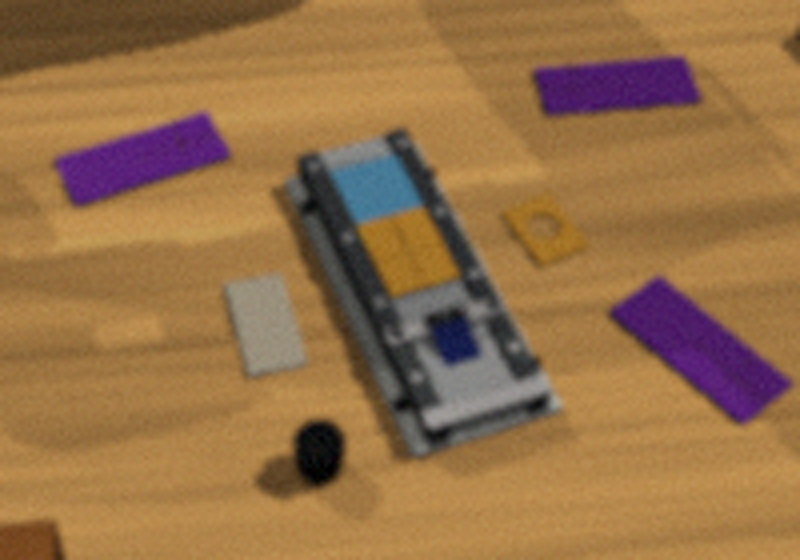

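The top image shows the real blank, blue film plus brass, at about (301,202), lying in the jig; in the scene image it is at (327,193). Three purple plates could be mistaken for it: top (243,167), (243,245) and (351,234). I'm choosing the blue/brass one, and both crops confirm it.

```bash
cat > h.py <<'E'
import numpy as np, cv2
from scipy.spatial.transform import Rotation as R
from cell import manip
def back(p,xy,z):
    K=np.array(p["intrinsics"]);Rm=R.from_euler("xyz",p["orientation"]).as_matrix();o=np.array(p["origin"])
    xy=np.atleast_2d(xy).astype(float)
    d=np.c_[(xy[:,0]-K[0,2])/K[0,0],(xy[:,1]-K[1,2])/K[1,1],np.ones(len(xy))]@Rm.T
    return o+d*((z-o[2])/d[:,2])[:,None]
def proj(p,P):
    K=np.array(p["intrinsics"]);Rm=R.from_euler("xyz",p["orientation"]).as_matrix();o=np.array(p["origin"])
    c=(np.atleast_2d(P)-o)@Rm; return np.c_[K[0,0]*c[:,0]/c[:,2]+K[0,2],K[1,1]*c[:,1]/c[:,2]+K[1,2]]
E
python3 - <<'E'
from h import *
from scipy.optimize import least_squares
obs=[]
for n,roi,cr,corn in(("top",(280,335,150,235),(200,130),[(301,116),(414,90),(497,375),(370,403)]),("scene",(295,375,165,260),(230,140),[(563,405),(422,455)])):
    p=manip.camera(n); im=p["img"].copy(); x0,x1,y0,y1=roi
    hsv=cv2.cvtColor(im,cv2.COLOR_RGB2HSV)
    film=cv2.inRange(hsv,(92,70,110),(108,255,255)); m=np.zeros_like(film); m[y0:y1,x0:x1]=film[y0:y1,x0:x1]
    br=cv2.inRange(hsv,(12,110,110),(28,255,255)); 
    b=p_=None
    for t in ("blank",):
        ms=manip.masks_of(t,p)
        c0={"top":(301,202),"scene":(327,194)}[n]
        k=min(ms,key=lambda a:np.hypot(a["xy"][0]-c0[0],a["xy"][1]-c0[1])); bm=k["pixels"].astype(np.uint8)
    ys,xs=np.nonzero(bm); hull=back(p,np.c_[xs,ys],30)[:,:2].astype(np.float32)
    print(n,"blank net",cv2.minAreaRect(hull),"mean",hull.mean(0))
    ys,xs=np.nonzero(m); h=back(p,np.c_[xs,ys],30)[:,:2].astype(np.float32)
    print(n,"film",len(xs),cv2.minAreaRect(h),"mean",h.mean(0))
    c=np.array(corn)/4.+np.array(cr)-.4
    print("base corners z10",back(p,c,10).round(1)[:,:2].tolist())
    for t,z in(("crossbar",26),("stop_face",26),("jig",0)):
        for a in manip.tip_of(t,p)[:1]: print(t,back(p,a["xy"],z).round(1))
E
```

```text
top blank net ((486.85638427734375, 31.52686309814453), (118.77446746826172, 51.35980987548828), 12.768241882324219) mean [486.32806   31.764042]
top film 227 ((453.5560302734375, 23.192930221557617), (51.564552307128906, 48.70579528808594), 14.554364204406738) mean [453.79498   23.476778]
base corners z10 [[637.2, 121.3], [661.1, 25.4], [417.4, -46.9], [393.1, 58.1]]
crossbar [[571.5  71.3  26. ]]
stop_face [[633.6  69.8  26. ]]
jig [[523.8  43.7   0. ]]
scene blank net ((487.2176818847656, 30.98082733154297), (122.37020111083984, 49.88721466064453), 14.224023818969727) mean [489.31998  30.89624]
scene film 232 ((451.2543029785156, 21.35201644897461), (50.10593032836914, 48.89336395263672), 14.22403335571289) mean [451.59732   21.152285]
base corners z10 [[634.1, 121.0], [662.0, 25.6]]
crossbar [[566.3  50.3  26. ]]
stop_face [[626.6  66.9  26. ]]
jig [[533.1  49.9   0. ]]
```

```bash
cat > fit.py <<'E'
from h import *
from scipy.optimize import minimize
from scipy.ndimage import map_coordinates
P=[manip.camera("top"),manip.camera("scene")]
G=[]
for p in P:
    g=cv2.GaussianBlur(p["img"].astype(np.float32),(0,0),0.8)
    G.append([np.stack([cv2.Sobel(g[:,:,c],cv2.CV_32F,1,0,ksize=3) for c in range(3)],-1),np.stack([cv2.Sobel(g[:,:,c],cv2.CV_32F,0,1,ksize=3) for c in range(3)],-1)])
def seg(a,b,n=60): return np.array(a)+(np.array(b)-np.array(a))*np.linspace(.03,.97,n)[:,None]
J=[]
for s in(1,-1):
    J+=[seg((-125,s*52,10),(125,s*52,10)),seg((-125,s*41.5,29),(110,s*41.5,29)),seg((-125,s*26.5,29),(110,s*26.5,29))]
J+=[seg((-125,-52,10),(-125,52,10)),seg((125,-52,10),(125,52,10))]
B=[seg((-60,-25,30),(-60,25,30)),seg((60,-25,30),(60,25,30)),seg((-7,-25,30),(-7,25,30)),seg((-60,-25,30),(60,-25,30)),seg((-60,25,30),(60,25,30))]
def pose(v,S):
    c,s=np.cos(v[2]),np.sin(v[2]); return S@np.array([[c,s,0],[-s,c,0],[0,0,1]])+[v[0],v[1],0]
def score(v,model,cams=(0,1),det=False):
    t=0
    for i in cams:
        for S in model:
            q=proj(P[i],pose(v,S)); d=q[-1]-q[0]; n=np.array([-d[1],d[0]])/np.linalg.norm(d)
            gx,gy=[np.stack([map_coordinates(G[i][k][:,:,c],[q[:,1],q[:,0]],order=1) for c in range(3)],-1) for k in(0,1)]
            t+=np.abs((gx*n[0]+gy*n[1]).mean(0)).max()
    return -t
def fit(model,v0,cams):
    best=None
    for dx in(-4,0,4):
        for dy in(-4,0,4):
            for a in(-1.5,0,1.5):
                v=np.array(v0)+[dx,dy,np.radians(a)]
                r=minimize(score,v,args=(model,cams),method="Nelder-Mead",options=dict(initial_simplex=v+np.array([[0,0,0],[2,0,0],[0,2,0],[0,0,.02]])))
                if best is None or r.fun<best.fun: best=r
    return best.x,best.fun
if __name__=="__main__":
    for cams in((0,),(1,),(0,1)):
        vj,f=fit(J,(527,40,np.radians(15)),cams); vb,fb=fit(B,(487,31.2,np.radians(15)),cams)
        d=vb[:2]-vj[:2];c,s=np.cos(vj[2]),np.sin(vj[2])
        print(cams,vj[:2].round(1),np.degrees(vj[2]).round(2),f,"blank",vb[:2].round(1),np.degrees(vb[2]).round(2),"rel",c*d[0]+s*d[1],-s*d[0]+c*d[1])
    for p,nm,(x0,y0),k in((P[0],"top",(270,145),8),(P[1],"scene",(290,165),8)):
        im=cv2.resize(p["img"][y0:y0+95,x0:x0+90][:,:,::-1],None,fx=6,fy=6,interpolation=cv2.INTER_CUBIC)
        for M,v,col in((J,vj,(0,0,255)),(B,vb,(0,255,0))):
            for S in M:
                q=((proj(p,pose(v,S))-[x0,y0]+.5)*6).astype(int); cv2.line(im,q[0].tolist(),q[-1].tolist(),col,1)
        cv2.imwrite(f"pics/fit_{nm}.png",im)
E
python3 fit.py; python3 -c "
import cv2,numpy as np
cv2.imwrite('pics/fit.png',cv2.resize(np.hstack([cv2.imread('pics/fit_top.png'),cv2.imread('pics/fit_scene.png')]),(800,422)))"
```

```text
(0,) [529.4  42.6] 14.13 -1322.7287996687533 blank [485.9  31.8] 14.04 rel -44.81971939414903 0.1752362225052142
(1,) [529.9  39.1] 14.16 -1082.3623837923471 blank [486.3  29.7] 14.49 rel -44.596849085200006 1.5149027618487576
(0, 1) [529.5  41.7] 14.06 -2333.8018698103897 blank [486.  31.] 14.05 rel -44.85503866766941 0.18396565059519254
```

```bash
sleep 1
```

```text
(no output)
```

View pics/fit_top.png

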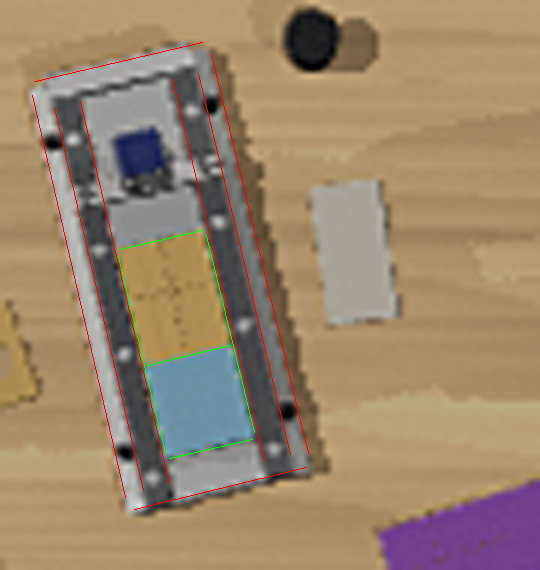

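View pics/fit_scene.png

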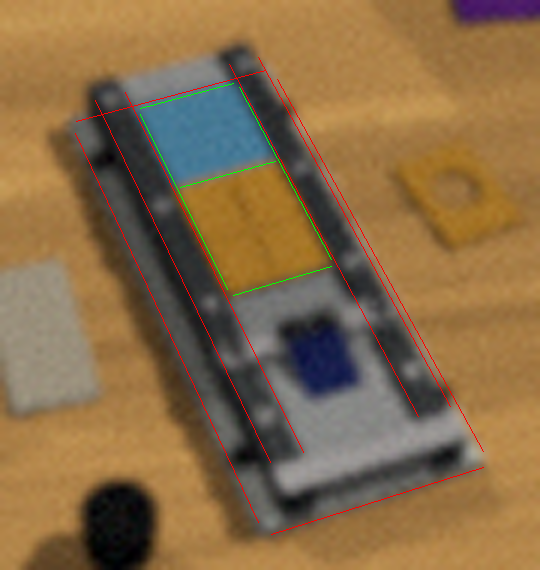

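The fits agree: jig at about (529.5, 41.5) with yaw 14.1°, blank at about (486, 31), so blank x in the jig frame is about -44 and its front edge sits about 29 mm before the crossbar. That lies within the stated 10–35 mm. I'll move over the film with the fingers closed and the jaws across the channel.

```bash
python3 -m jog '[-12,0,-11,0,1,0,-34,0,-31,0,2,0,-58,0,-52,0,3,0,-82,0,-74,0,4,0,-106,0,-96,0,5,0,-130,0,-117,0,6,0,-154,0,-139,0,7,0,-178,0,-161,0,8,0,-202,0,-183,0,9,0,-214,0,-193,0,9.8,0]' 0 20
cat > goal.py <<'E'
from h import *
import sys
g=np.array([float(a) for a in sys.argv[1:4]])
s=manip.read_state(); Rm=R.from_euler("xyz",s["eef_rot"])
Rt=np.column_stack([[-np.cos(a:=np.radians(14.1)),-np.sin(a),0],[0,0,-1],[np.sin(a),-np.cos(a),0]])
print("t",s["clock"],"pos",s["eef_pos"].round(1),"F",s["wrist_force"].round(1),"q",s["joints"].round(2),"gap",s["finger_gap"])
print("shift",Rm.inv().apply(g-s["eef_pos"]).round(1),"turn",np.degrees((Rm.inv()*R.from_matrix(Rt)).as_rotvec()).round(2))
E
python3 goal.py 457 24 110
```

```text
clock: 2.53
eef_pos: [340.9, -237.3, 202.1]
eef_rot: [-1.571, 0.001, -2.895]
wrist_force: [-0.7, -0.3, -0.3]
finger_gap: 30.6
t 2.5333 pos [ 340.9 -237.3  202.1] F [-0.7 -0.3 -0.3] q [-0.7  -0.01  1.87  0.    1.28  0.63] gap 30.565541210604653
shift [-176.2   92.1 -225.1] turn [-0.01  0.01 -0.03]
```

```bash
python3 -m jog '[-10,3,-13,0,0,0,-30,10,-38,0,0,0,-50,20,-64,0,0,0,-70,32,-90,0,0,0,-91,44,-116,0,0,0,-112,56,-143,0,0,0,-133,68,-170,0,0,0,-153,80,-196,0,0,0,-168,88,-215,0,0,0,-176,92,-225,0,0,0]' 0 20
python3 - <<'E'
from h import *
for n,(x0,y0) in (("scene",(290,150)),("top",(270,145))):
    p=manip.camera(n); im=p["img"]
    cv2.imwrite(f"pics/ov_{n}.png",cv2.resize(im[y0:y0+90,x0:x0+100][:,:,::-1],None,fx=6,fy=6,interpolation=cv2.INTER_CUBIC))
E
python3 goal.py 457 24 110
```

```text
clock: 3.37
eef_pos: [456.5, 23.7, 108.8]
eef_rot: [-1.571, -0.001, -2.894]
wrist_force: [-0.0, -0.5, 0.5]
finger_gap: 0.2
t 3.4667 pos [456.2  22.7 109.1] F [0.3 0.8 0.3] q [-0.03  0.2   1.88  0.    1.06  1.29] gap 0.6604030264465978
shift [-1.1 -0.9 -1. ] turn [0.03 0.12 0.07]
```

```bash
sleep 1
```

```text
(no output)
```

View pics/ov_scene.png

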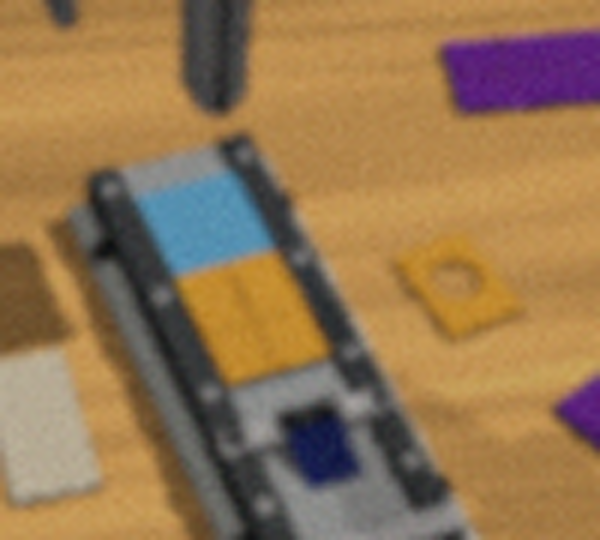

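The fingers are shut above and behind the film, with the tip at scene pixel (326,168). I'll check that projection while lowering to just above the film.

```bash
python3 -m jog '[0,5,0,0,0,0,0,15,0,0,0,0,0,25,0,0,0,0,0,35,0,0,0,0,0,43,0,0,0,0,0,48,0,0,0,0,0,51,0,0,0,0,0,52,0,0,0,0]' 0 20
python3 - <<'E'
from h import *
for n,(x0,y0) in (("scene",(290,150)),):
    p=manip.camera(n); im=p["img"]
    print(proj(p,[456.4,23.2,87]))
    cv2.imwrite(f"pics/ov2_{n}.png",cv2.resize(im[y0:y0+90,x0:x0+100][:,:,::-1],None,fx=6,fy=6,interpolation=cv2.INTER_CUBIC))
E
python3 goal.py 457 24 52
```

```text
clock: 4.13
eef_pos: [456.0, 21.2, 57.3]
eef_rot: [-1.571, -0.001, -2.896]
wrist_force: [-0.1, 0.4, -0.1]
finger_gap: 0.6
[[324.7373895  173.43556426]]
t 4.1833 pos [456.1  21.2  57.5] F [-0.3 -0.3 -0.6] q [-0.03  0.28  1.92  0.    0.94  1.29] gap 0.6465738689048145
shift [-1.5  5.5 -2.5] turn [ 0.01 -0.03  0.02]
```

```bash
sleep 1
```

```text
(no output)
```

View pics/ov2_scene.png

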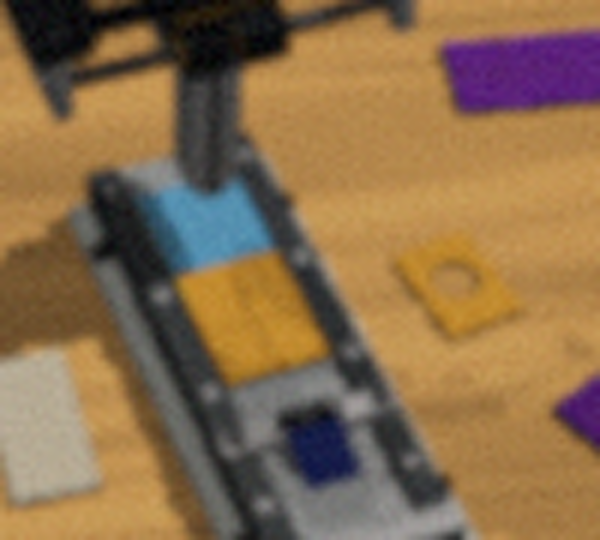

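```bash
python3 - <<'E'
from h import *
p=manip.camera("scene"); im=p["img"]
a=np.radians(14.1);f=np.array([np.cos(a),np.sin(a),0]);l=np.array([-np.sin(a),np.cos(a),0])
t=np.array([456.1,21.2,35.5])
for u,v in((0,0),(8,0),(8,12),(8,-12),(-8,0)): print(u,v,proj(p,t+u*f+v*l).round(1))
print(back(p,(324.7,181.7),35.5))
x0,y0=300,155
c=cv2.resize(im[y0:y0+50,x0:x0+60][:,:,::-1],None,fx=12,fy=12,interpolation=cv2.INTER_CUBIC)
for u,v,col in((0,0,(0,0,255)),(8,12,(0,255,0)),(8,-12,(0,255,0)),(-8,0,(255,0,255))):
    q=(proj(p,t+u*f+v*l)[0]-[x0,y0]+.5)*12; cv2.circle(c,q.astype(int).tolist(),3,col,-1)
B=np.array([486,31,30])
for u in(-60,-30,-7):
    for v in(-25,0,25):
        q=(proj(p,B+u*f+v*l)[0]-[x0,y0]+.5)*12; cv2.circle(c,q.astype(int).tolist(),3,(0,255,255),-1)
cv2.imwrite("pics/tip.png",c)
E
```

```text
0 0 [[323.7 186.3]]
8 0 [[324.7 188.3]]
8 12 [[328.7 187.2]]
8 -12 [[320.6 189.4]]
-8 0 [[322.6 184.3]]
[[438.90718274  26.26146083  35.5       ]]
```

View pics/tip.png

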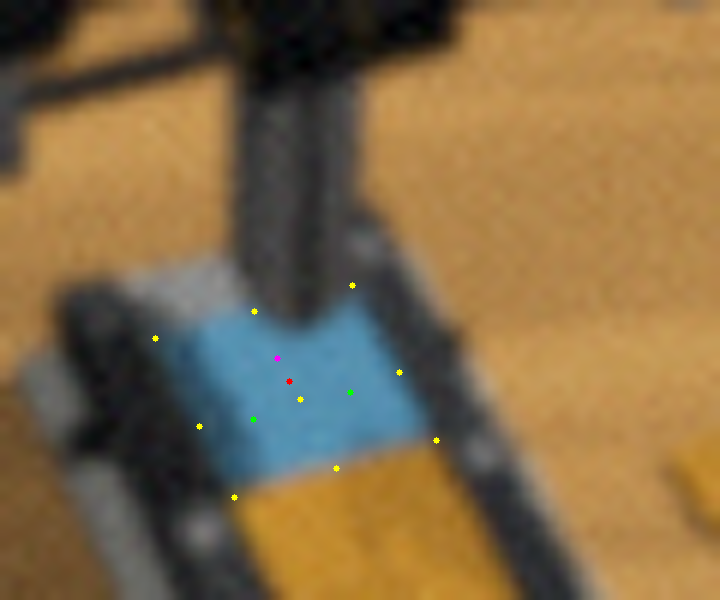

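The blank fit overlays well, but the fingertip shows about 5 px higher than predicted. It may be higher or further back than the nominal 22 mm suggests. I'll correct the lateral offset and descend gently to find contact.

```bash
python3 -m jog '[-1,0,-1.5,0,0,0,-1.5,2,-2.5,0,0,0,-1.5,3,-2.5,0,0,0,-1.5,4,-2.5,0,0,0,-1.5,4,-2.5,0,0,0]'; python3 -m jog '[0,1,0,0,0,0,0,2,0,0,0,0,0,3,0,0,0,0,0,4,0,0,0,0,0,4,0,0,0,0]'
```

```text
clock: 4.65
eef_pos: [456.9, 24.1, 53.7]
eef_rot: [-1.571, -0.0, -2.896]
wrist_force: [0.0, -0.2, 0.1]
finger_gap: 0.5
clock: 5.07
eef_pos: [456.9, 24.0, 49.6]
eef_rot: [-1.571, -0.0, -2.896]
wrist_force: [0.2, -0.5, -0.1]
finger_gap: 0.6
```

```bash
python3 -m jog '[0,1,0,0,0,0,0,2,0,0,0,0,0,3,0,0,0,0,0,3,0,0,0,0]'; python3 -m jog '[0,1,0,0,0,0,0,2,0,0,0,0,0,3,0,0,0,0,0,3,0,0,0,0]';python3 - <<'E'
from h import *
p=manip.camera("scene"); im=p["img"]
x0,y0=300,155
cv2.imwrite("pics/tip2.png",cv2.resize(im[y0:y0+50,x0:x0+60][:,:,::-1],None,fx=12,fy=12,interpolation=cv2.INTER_CUBIC))
E
```

```text
clock: 5.4
eef_pos: [456.9, 24.0, 46.7]
eef_rot: [-1.571, -0.0, -2.896]
wrist_force: [-0.8, -0.4, 0.0]
finger_gap: 0.4
clock: 5.73
eef_pos: [456.9, 24.1, 43.6]
eef_rot: [-1.571, -0.0, -2.896]
wrist_force: [-0.3, -0.6, 0.5]
finger_gap: 0.5
```

```bash
sleep 1
```

```text
(no output)
```

View pics/tip2.png

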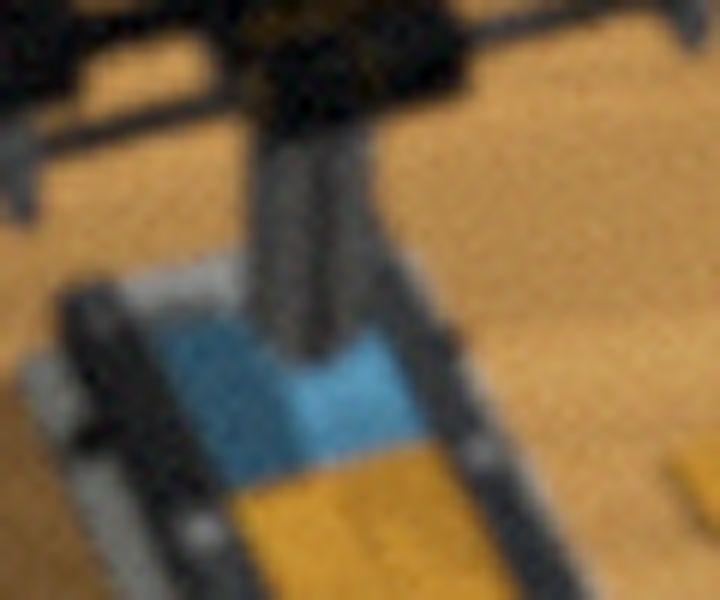

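The tip is still clear of the film and its shadow is closing in, so the closed fingers are about 10 mm shorter than nominal. I'll keep descending.

```bash
python3 -m jog '[0,1,0,0,0,0,0,2,0,0,0,0,0,2,0,0,0,0]'; python3 -m jog '[0,1,0,0,0,0,0,2,0,0,0,0,0,2,0,0,0,0]';python3 -m jog '[0,1,0,0,0,0,0,2,0,0,0,0,0,2,0,0,0,0]'
```

```text
clock: 6.03
eef_pos: [456.9, 24.1, 41.7]
eef_rot: [-1.571, -0.0, -2.896]
wrist_force: [0.4, -0.1, -0.2]
finger_gap: 0.1
clock: 6.28
eef_pos: [456.9, 24.1, 39.7]
eef_rot: [-1.571, -0.0, -2.896]
wrist_force: [0.5, 0.1, 0.0]
finger_gap: 0.5
clock: 6.53
eef_pos: [456.9, 24.0, 37.7]
eef_rot: [-1.571, -0.0, -2.896]
wrist_force: [-0.1, 0.5, 0.7]
finger_gap: 0.4
```

```bash
python3 - <<'E'
from h import *
p=manip.camera("scene"); im=p["img"]
x0,y0=300,155
cv2.imwrite("pics/tip3.png",cv2.resize(im[y0:y0+50,x0:x0+60][:,:,::-1],None,fx=12,fy=12,interpolation=cv2.INTER_CUBIC))
p=manip.camera("top"); im=p["img"]
cv2.imwrite("pics/top3.png",cv2.resize(im[140:240,250:350][:,:,::-1],None,fx=6,fy=6,interpolation=cv2.INTER_CUBIC))
E
```

```text
(no output)
```

View pics/tip3.png

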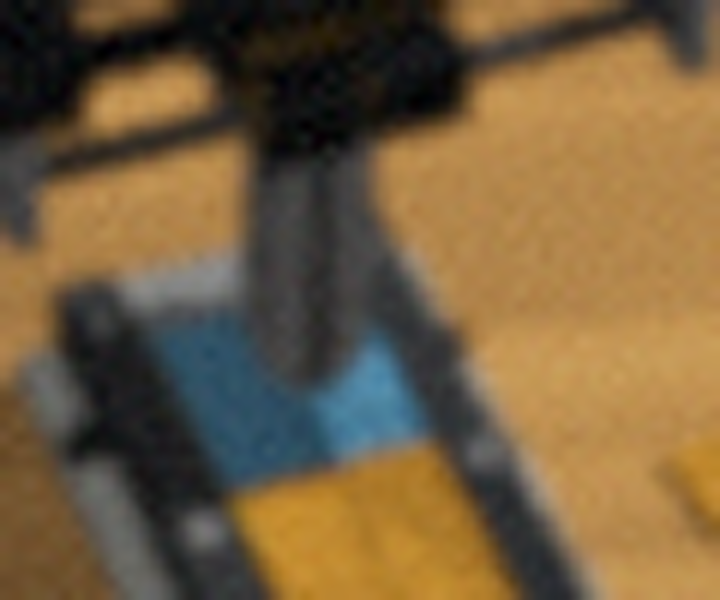

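View pics/top3.png

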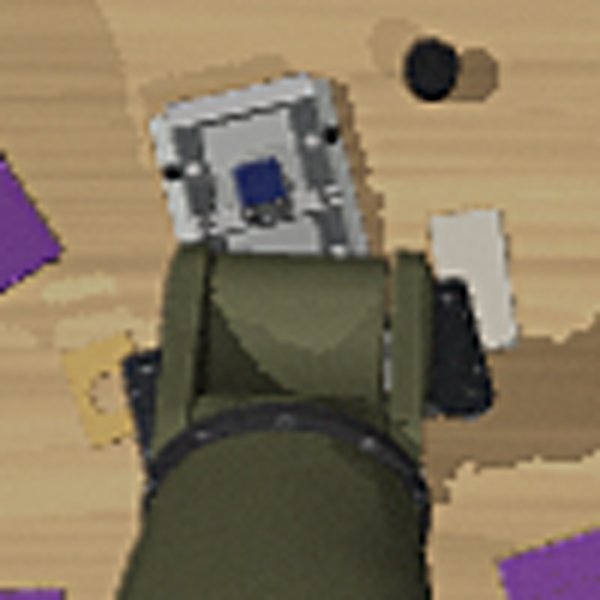

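```bash
for i in 1 2 3; do :; done; python3 -m jog '[0,1,0,0,0,0,0,2,0,0,0,0,0,2,0,0,0,0]' | grep -E "pos|force"; python3 -m jog '[0,1,0,0,0,0,0,2,0,0,0,0,0,2,0,0,0,0]'| grep -E "pos|force"
```

```text
eef_pos: [456.9, 24.0, 35.7]
wrist_force: [0.5, -0.8, -1.3]
eef_pos: [456.9, 24.0, 33.6]
wrist_force: [-0.2, 0.0, -0.5]
```

```bash
python3 -m jog '[0,1,0,0,0,0,0,1,0,0,0,0]' | grep -E "pos|force"; python3 -m jog '[0,1,0,0,0,0,0,1,0,0,0,0]'| grep -E "pos|force"
python3 - <<'E'
from h import *
p=manip.camera("scene"); im=p["img"]
x0,y0=300,155
cv2.imwrite("pics/tip4.png",cv2.resize(im[y0:y0+50,x0:x0+60][:,:,::-1],None,fx=12,fy=12,interpolation=cv2.INTER_CUBIC))
E
```

```text
eef_pos: [456.9, 24.1, 32.7]
wrist_force: [0.1, -0.9, -0.5]
eef_pos: [456.9, 24.1, 31.7]
wrist_force: [0.8, 0.8, 0.2]
```

```bash
sleep 1
```

```text
(no output)
```

View pics/tip4.png

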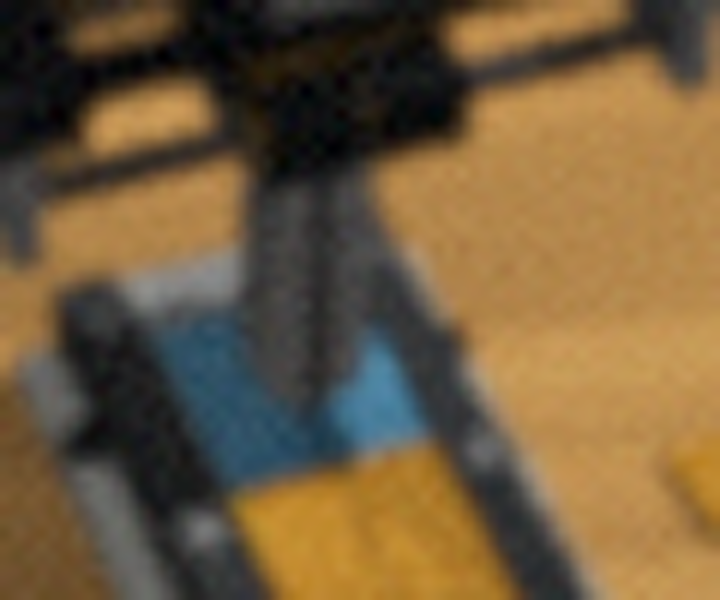

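```bash
for k in 1; do python3 -m jog '[0,1,0,0,0,0,0,1,0,0,0,0]' | grep -E "pos|force"; python3 -m jog '[0,1,0,0,0,0,0,1,0,0,0,0]'| grep -E "pos|force"; done
```

```text
eef_pos: [457.0, 24.1, 30.7]
wrist_force: [-0.4, 0.7, -1.1]
eef_pos: [456.9, 24.0, 29.7]
wrist_force: [0.3, -0.3, 0.0]
```

```bash
python3 -m jog '[0,1,0,0,0,0,0,1,0,0,0,0]' | grep -E "pos|force"; python3 -m jog '[0,1,0,0,0,0,0,1,0,0,0,0]'| grep -E "pos|force"
python3 - <<'E'
from h import *
p=manip.camera("scene"); im=p["img"]
x0,y0=270,130
cv2.imwrite("pics/tip5.png",cv2.resize(im[y0:y0+75,x0:x0+100][:,:,::-1],None,fx=8,fy=8,interpolation=cv2.INTER_CUBIC))
E
```

```text
eef_pos: [456.9, 24.1, 28.7]
wrist_force: [-0.3, -0.5, -0.0]
eef_pos: [457.0, 24.0, 27.7]
wrist_force: [-0.4, 0.4, -0.8]
```

```bash
sleep 1
```

```text
(no output)
```

View pics/tip5.png

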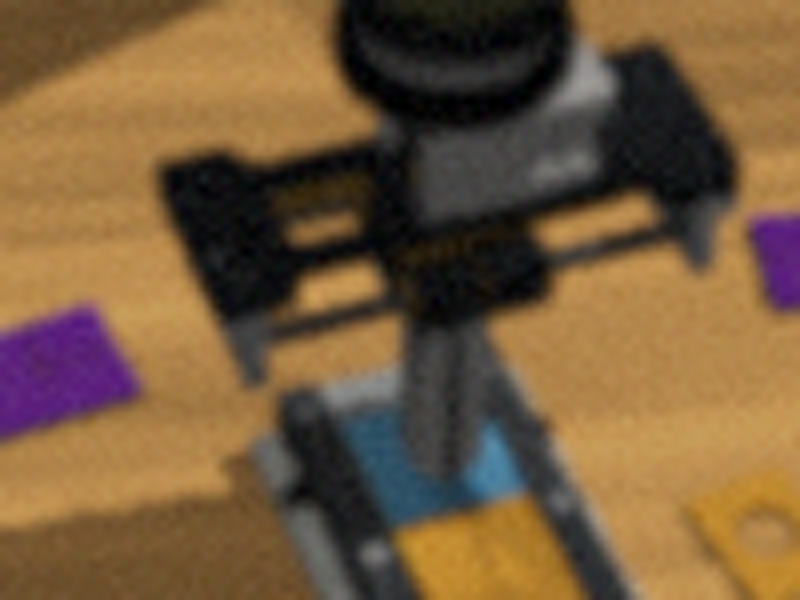

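```bash
python3 -m jog '[0,1,0,0,0,0,0,1,0,0,0,0]' | grep -E "pos|force"; python3 -m jog '[0,1,0,0,0,0,0,1,0,0,0,0]'| grep -E "pos|force"; python3 -m jog '[0,1,0,0,0,0,0,1,0,0,0,0]'| grep -E "clock|pos|force"
```

```text
eef_pos: [457.0, 24.0, 26.7]
wrist_force: [0.1, -0.1, -0.3]
eef_pos: [457.3, 24.0, 26.1]
wrist_force: [-1.2, -1.4, 7.4]
clock: 8.73
eef_pos: [457.5, 24.0, 25.3]
wrist_force: [-1.0, -0.7, 7.8]
```

Contact: 7.5 N at TCP z ≈ 26, which matches the platen's starting load. Now I'll press 5–6 mm deep, aiming for about 13 N.

```bash
python3 -m jog '[0,1,0,0,0,0,0,2,0,0,0,0,0,2,0,0,0,0]' | grep -E "pos|force"; python3 -m jog '[0,1,0,0,0,0,0,2,0,0,0,0,0,2,0,0,0,0]'| grep -E "pos|rot|force"
python3 - <<'E'
from h import *
p=manip.camera("scene"); im=p["img"]
x0,y0=280,140
cv2.imwrite("pics/tip6.png",cv2.resize(im[y0:y0+75,x0:x0+100][:,:,::-1],None,fx=8,fy=8,interpolation=cv2.INTER_CUBIC))
E
```

```text
eef_pos: [457.6, 24.1, 23.4]
wrist_force: [-2.2, -0.2, 10.3]
eef_pos: [457.8, 24.0, 21.6]
eef_rot: [-1.57, 0.002, -2.896]
wrist_force: [-2.2, 0.4, 12.7]
```

```bash
sleep 1
```

```text
(no output)
```

View pics/tip6.png

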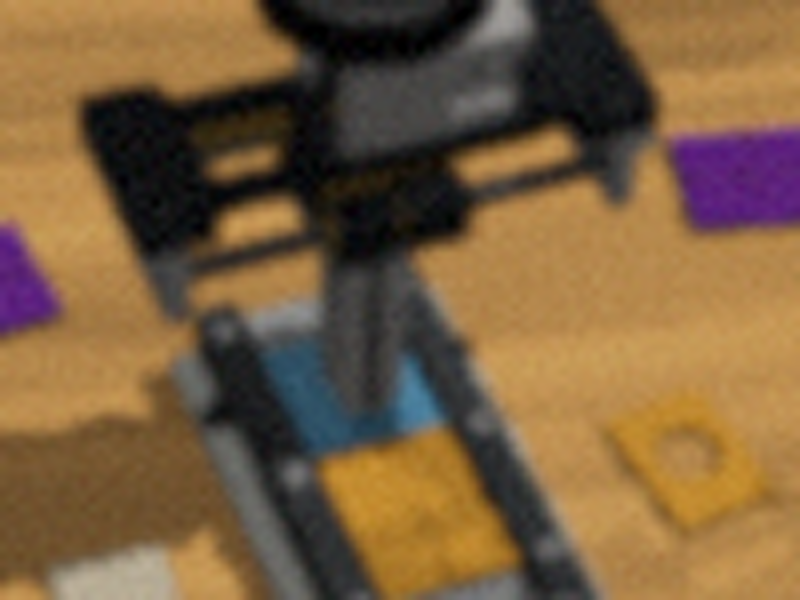

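The film has sunk between the rails at 12.7 N. I'll press 1 mm more, then start the slide (feed is tool −x).

```bash
python3 -m jog '[0,0.7,0,0,0,0,0,1.2,0,0,0,0,-1,1.2,0,0,0,0,-3,1.2,0,0,0,0,-6,1.2,0,0,0,0,-9,1.2,0,0,0,0,-12,1.2,0,0,0,0,-15,1.2,0,0,0,0,-15,1.2,0,0,0,0]' | grep -E "clock|pos|rot|force"
python3 - <<'E'
from h import *
p=manip.camera("scene"); im=p["img"]
x0,y0=280,150
cv2.imwrite("pics/s1.png",cv2.resize(im[y0:y0+95,x0:x0+100][:,:,::-1],None,fx=6,fy=6,interpolation=cv2.INTER_CUBIC))
E
```

```text
clock: 10.03
eef_pos: [473.0, 27.8, 20.8]
eef_rot: [-1.57, 0.003, -2.896]
wrist_force: [0.2, 0.8, 13.0]
```

```bash
sleep 1
```

```text
(no output)
```

View pics/s1.png

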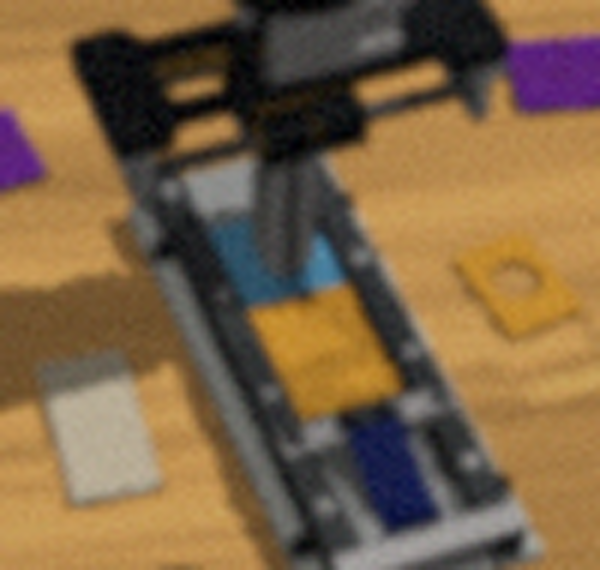

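The blank follows the fingers, and its front edge is now about 12 mm from the crossbar. Depth is about 5.5 mm at 13 N, so I'll continue under the crossbar.

```bash
python3 -m jog '[-2,0.3,0,0,0,0,-5,0.3,0,0,0,0,-8,0.3,0,0,0,0,-11,0.3,0,0,0,0,-14,0.3,0,0,0,0,-17,0.3,0,0,0,0,-20,0.3,0,0,0,0,-23,0.3,0,0,0,0,-25,0.3,0,0,0,0]' | grep -E "clock|pos|rot|force"
python3 - <<'E'
from h import *
p=manip.camera("scene"); im=p["img"]
x0,y0=280,150
cv2.imwrite("pics/s2.png",cv2.resize(im[y0:y0+95,x0:x0+100][:,:,::-1],None,fx=6,fy=6,interpolation=cv2.INTER_CUBIC))
E
```

```text
clock: 10.83
eef_pos: [497.0, 33.8, 20.5]
eef_rot: [-1.57, 0.002, -2.896]
wrist_force: [-1.2, -0.3, 13.5]
```

```bash
sleep 1
```

```text
(no output)
```

View pics/s2.png

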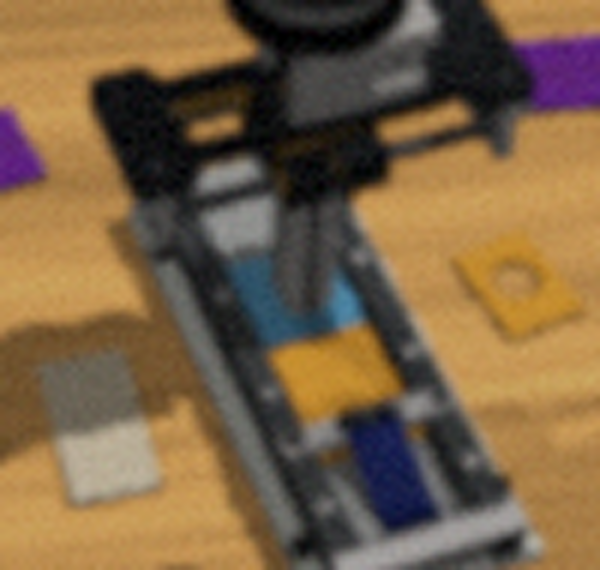

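The front edge is under the crossbar and brass shows beyond it. I'll keep sliding.

```bash
python3 -m jog '[-2,0,0,0,0,0,-5,0,0,0,0,0,-8,0,0,0,0,0,-11,0,0,0,0,0,-14,0,0,0,0,0,-17,0,0,0,0,0,-20,0,0,0,0,0,-22,0,0,0,0,0]' | grep -E "clock|pos|rot|force"; python3 -m jog '[-2,0.3,0,0,0,0,-4,0.3,0,0,0,0,-7,0.3,0,0,0,0,-10,0.3,0,0,0,0,-13,0.3,0,0,0,0,-16,0.3,0,0,0,0,-18,0.3,0,0,0,0]' | grep -E "clock|pos|rot|force"
python3 - <<'E'
from h import *
p=manip.camera("scene"); im=p["img"]
x0,y0=280,150
cv2.imwrite("pics/s3.png",cv2.resize(im[y0:y0+95,x0:x0+100][:,:,::-1],None,fx=6,fy=6,interpolation=cv2.INTER_CUBIC))
E
```

```text
clock: 11.55
eef_pos: [518.3, 39.1, 20.6]
eef_rot: [-1.57, 0.002, -2.896]
wrist_force: [-2.4, -1.6, 13.4]
clock: 12.13
eef_pos: [535.3, 43.5, 19.9]
eef_rot: [-1.57, 0.001, -2.896]
wrist_force: [-2.7, -1.5, 10.7]
```

```bash
sleep 1
```

View pics/s3.png

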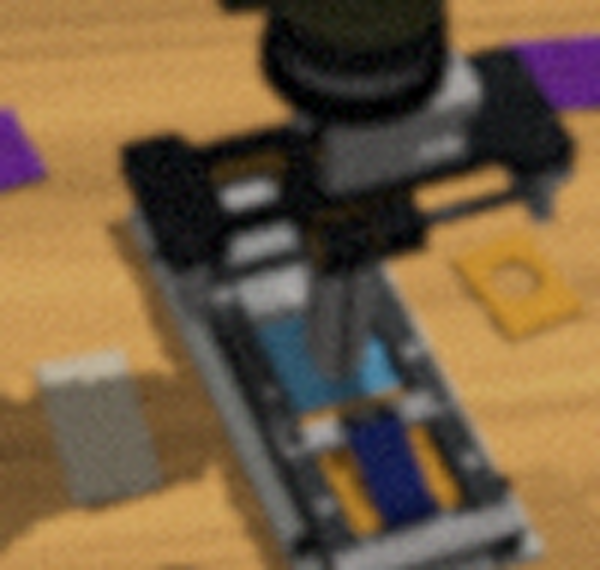

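The blank is well under the leaf, with about 10–14 mm to go. I'll creep on with a little more press and watch for the stop.

```bash
python3 -m jog '[-1.5,0.5,0,0,0,0,-3,0.5,0,0,0,0,-5,0.5,0,0,0,0,-7,0.5,0,0,0,0,-8,0.5,0,0,0,0]' | grep -E "clock|pos|force"; python3 -m jog '[-1,0,0,0,0,0,-2,0,0,0,0,0,-3,0,0,0,0,0]' | grep -E "pos|force"; python3 -m jog '[-0.7,0,0,0,0,0,-1.4,0,0,0,0,0]' | grep -E "pos|force"
python3 - <<'E'
from h import *
p=manip.camera("scene"); im=p["img"]
x0,y0=280,150
cv2.imwrite("pics/s4.png",cv2.resize(im[y0:y0+95,x0:x0+100][:,:,::-1],None,fx=6,fy=6,interpolation=cv2.INTER_CUBIC))
E
```

```text
clock: 12.6
eef_pos: [543.1, 45.4, 19.5]
wrist_force: [-2.3, -1.7, 11.7]
eef_pos: [545.9, 46.2, 19.5]
wrist_force: [-3.2, -0.6, 11.7]
eef_pos: [546.4, 46.3, 19.2]
wrist_force: [-9.8, -3.8, 12.5]
```

```bash
sleep 1
```

```text
(no output)
```

View pics/s4.png

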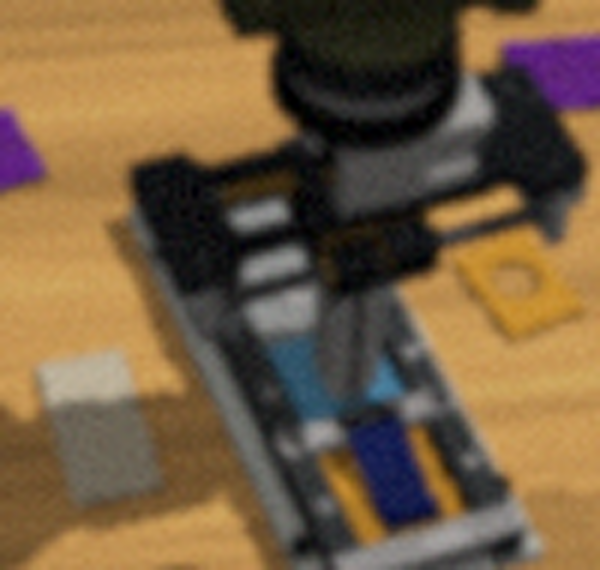

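The horizontal reaction jumped to about 10 N within half a millimetre, so it's against the stop. The film's front edge is also right at the crossbar. One small extra nudge, then straight up.

```bash
python3 -m jog '[-0.5,0.5,0,0,0,0,-0.5,0.5,0,0,0,0]' | grep -E "clock|pos|force"; python3 -m jog '[0,-1,0,0,0,0,0,-2,0,0,0,0,0,-4,0,0,0,0,0,-6,0,0,0,0,0,-8,0,0,0,0,0,-12,0,0,0,0,0,-22,0,0,0,0,0,-40,0,0,0,0,0,-65,0,0,0,0,0,-90,0,0,0,0]' | grep -E "pos|force"
python3 -m jog '[10,-20,0,0,0,0,40,-40,0,0,0,0,75,-50,0,0,0,0,110,-60,0,0,0,0,145,-60,0,0,0,0,160,-60,0,0,0,0]' | grep -E "clock|pos|force"
python3 - <<'E'
from h import *
for n,(x0,y0) in (("scene",(290,165)),("top",(265,145))):
    p=manip.camera(n); im=p["img"]
    cv2.imwrite(f"pics/e_{n}.png",cv2.resize(im[y0:y0+95,x0:x0+90][:,:,::-1],None,fx=6,fy=6,interpolation=cv2.INTER_CUBIC))
E
```

```text
clock: 13.23
eef_pos: [546.4, 46.3, 18.5]
wrist_force: [-9.8, -2.8, 13.5]
eef_pos: [546.9, 46.7, 109.4]
wrist_force: [0.4, -0.5, 0.4]
clock: 14.57
eef_pos: [389.2, 7.3, 169.0]
wrist_force: [0.4, -0.6, -0.1]
```

```bash
sleep 1
```

```text
(no output)
```

View pics/e_scene.png

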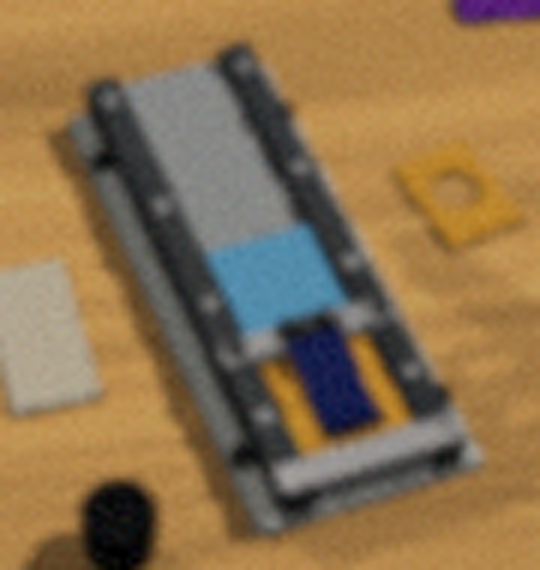

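View pics/e_top.png

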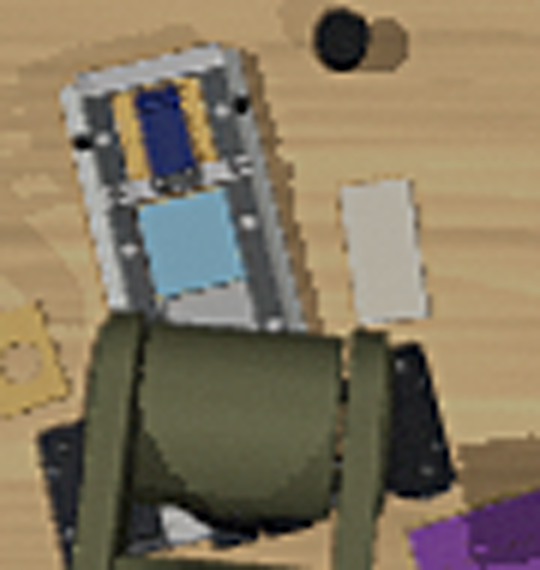

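```bash
python3 - <<'E'
from fit import *
B2=[S-[0,0,4] for S in (B[0],)]  # rear edge
a=np.radians(14.1);f=np.array([np.cos(a),np.sin(a)]);l=np.array([-f[1],f[0]]);j=np.array([529.5,41.5])
for i,n in((0,"top"),(1,"scene")):
    # profile: blank x scan using rear edge + sides
    xs=np.arange(35,60,.25)
    sc=[max(-score(np.r_[j+x*f+y*l,a],B2,(i,)) for y in(-1,0,1)) for x in xs]
    print(n,"rear edge best x",xs[np.argmax(sc)])
    xs=np.arange(-55,-30,.25)
    p=P[i]; hsv=cv2.cvtColor(p["img"],cv2.COLOR_RGB2HSV); m=cv2.inRange(hsv,(92,70,110),(108,255,255)); m[:160]=0;m[250:]=0;m[:,:270]=0;m[:,375:]=0
    yy,xx=np.nonzero(m); h=(back(p,np.c_[xx,yy],26)[:,:2]-j)@f
    print(n,"film jig-x range",np.percentile(h,[1,50,99]).round(1),len(h))
    for k in("stop_face","crossbar"):
        t=manip.tip_of(k,p); print(k,[((back(p,q["xy"],26)[0,:2]-j)@f).round(1) for q in t[:1]])
    x0,y0={0:(275,152),1:(330,212)}[i]
    cv2.imwrite(f"pics/z_{n}.png",cv2.resize(p["img"][y0:y0+38,x0:x0+45][:,:,::-1],None,fx=14,fy=14,interpolation=cv2.INTER_CUBIC))
E
```

```text
top rear edge best x 35.0
top film jig-x range [-10.3  14.6  39.5] 220
stop_face [np.float64(106.7)]
crossbar [np.float64(44.4)]
scene rear edge best x 45.25
scene film jig-x range [-14.2  10.5  34.2] 274
stop_face [np.float64(105.9)]
crossbar [np.float64(33.8)]
```

```bash
sleep 1
```

```text
(no output)
```

View pics/z_top.png

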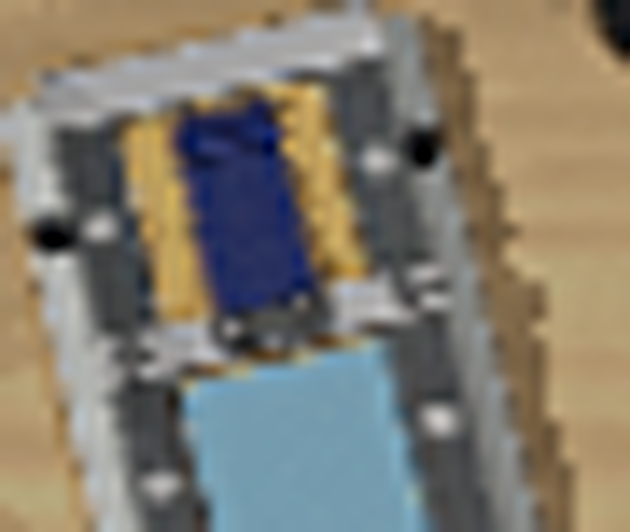

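View pics/z_scene.png

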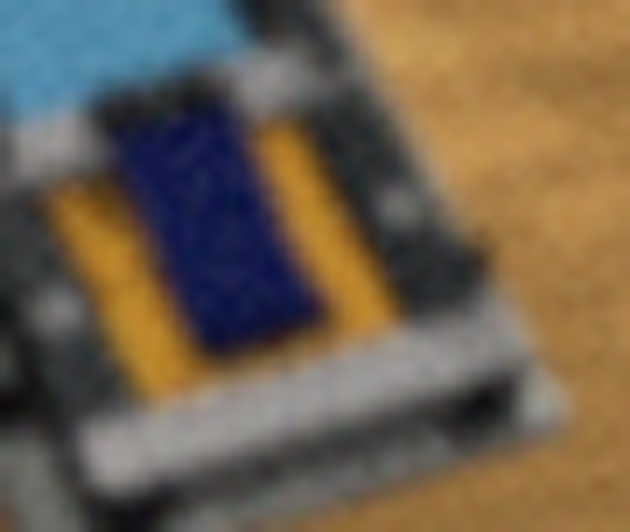

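The close views show brass running right up to the stop with no gap. A thin strip of about 2 mm of brass shows between the film and the crossbar, exactly as expected at home. Film edge to stop measures about 66–67 mm (67 expected). The hand is clear, so I'm handing in.

```bash
python3 -c "
from cell import manip
s=manip.read_state(); print(s['clock'],s['eef_pos'],s['wrist_force']); print(manip.sign_off())"
```

```text
14.9667 [392.48185619   7.90130674 167.89590244] [-0.21760853 -0.02366574 -0.84055099]
the job is handed in; nothing more can be done
None
```

I pressed the blank about 5–6 mm down (12–13.5 N) with closed fingertips on the film. I slid it about 91 mm under the crossbar and leaf to the stop, then lifted straight off and handed the job in at about 15 s.

**Checks that agree:**
- The feed reaction jumped to about 10 N at the stop.
- In the top view after release, brass reaches the stop with no visible gap, and about 2 mm of brass shows before the crossbar.
- The distance from film edge to stop was about 66 mm, against 67 mm expected.
- The leaf rides on the blank, and the blank stays held with the hand away. The arm was clear, with the wrist force at about zero.
- The offcut, nickel plate and loupe look unmoved in the last pictures. I didn't measure these or the other bench items.

**Checks that disagreed or failed:**
- The closed fingertips reached only about 4 mm past the TCP, not the stated 22 mm. I found the film by force instead.
- In absolute terms my jig position put the stop and crossbar 1–4 mm short in the top view, and the crossbar 11 mm short in the scene view. For that reason I relied on distances relative to the stop.
- The automatic rear-edge fit failed in the top view and read 45 mm in the scene view. I did not use it.
- I could not measure the platen and leaf values directly.

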